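# Latch and pin the laundry chemicals chest

## Robot

A 6-joint arm with a two-finger parallel gripper is mounted at the origin on the work surface. World frame = base frame: x ahead of the robot, y to its left, z up, the work surface at z = 0. Lengths are in m, angles in degrees, forces in N, time in s.
With the tool pointing down it reaches from about 0.275 to 0.825 m from the base axis. Payload 5.2 kg.
Tool frame: the origin (TCP) lies midway between the tips of the shut fingers; the grasp point (between the pads) lies 19 mm behind it; z points along the fingers, y is the line along which they close (so a half turn about z gives the same grasp; the last joint's range is limited). The gripper opens to 93 mm and grips with 3 to 60 N. Pads are 15 mm wide; open, the fingers measure 128 mm over their backs; the gripper's body (75 mm by 188 mm) begins 65 mm behind the grasp point.
Start: joints at [56.792, 14.817, 87.949, -0, 77.235, -11.62], TCP at [0.202, 0.511, 0.182] pointing down, gripper open.
Joint ranges: [-179.93, 179.93], [-52.35, 119.4], [10.71, 147.94], [-69.91, 249.91], [12.55, 155.21], [-178.61, 178.61]. Speed limits (degrees/s): [147.25, 147.25, 180, 180, 180, 180].

## Interface

Orientations are given as [roll, pitch, yaw] about the fixed x, y, z axes, in that order (R = Rz(yaw) Ry(pitch) Rx(roll)).
In Python, from cell import * gives the robot as it stands. The module is installed in compiled form; this text tells all that it offers.
- The arm moves only by the tool drive_tool, never from a script. Its argument "motion" is a list of rows, each an object of numbers: "x", "y", "z": the shift along the tool's x, y, z in units of 100 mm (1.0 is 100 mm); "rx", "ry", "rz": the turn, a rotation vector about the tool's x, y, z in units of 180 degrees (1.0 is 180 degrees); "fingers": the opening, from 0 (shut) to 1 (fully open). A call has 1 to 8 rows; each row shifts and turns the commanded pose from where the row before left it, along the tool's axes as they then stand; what a row does not reach is not made up. A row lasts 1/12 s, in which the tool goes at most 41.7 mm and 7.16 degrees, less where a joint would pass 70% of its speed; a pose out of reach is approached as far as the arm can. A call with a number of a shift or a turn outside -1 to 1 is refused whole. A call with a gripper value outside its range is refused whole. The fingers move at their own pace and stop on an object; "squeeze" is the grip in N (left out, the last holds). Time passes only in rows, so rows that do not move let the fingers close. It gives the time, the measured TCP pose, the force, the opening and the grip force at its end, in the units of the state.
- get_state(): the state, without advancing time (a new reading comes with each control period).
- capture(name): name is "scene" or "top" or "wrist"; returns the picture (420x560x3 uint8, red, green, blue); there is no depth.
- camera_model(name): a dict with "fx", "fy", "cx", "cy" (pixels), "R" (3x3) and "t" (3): a world point X has camera coordinates R X + t. Camera axes: x right, y down, z forward; pixel columns grow to the right and rows downward; lengths in m; the calibration is good to about 2 mm. A picture is of the moment at which its call begins: read the wrist's pose just before it. camera_model takes no time and is no camera call; for the wrist camera it gives the pose at the moment of the call.
- hand_in(): hands the job in; it is judged then, once.
The state is a dict: "t": time; "qpos": joint angles; "dq": joint speeds; "joint_efforts": joint torques, N m; "position": TCP position; "tool_rot": TCP orientation; "ft_force": force on the tool from outside, world axes, zero at the start; "ft_torque": the same for the moment, N m; "gripper_width": finger opening in m; "gripper_force": force on a finger pad.
Only numpy, scipy, OpenCV 4.12 (cv2) and the standard library are available. Lean on these libraries where they do the work, as an engineer would, in place of code of your own. Each camera call takes 0.05 s, during which the arm holds its last target. There are 200 camera calls.

## Task

Secure the grey chest of laundry chemicals: swing its steel hasp over from the lid and down the front, fully home against the chest so that the staple comes through its slot, and then take the round-headed pin from the wooden block and drop it down through the staple's loop, in front of the hasp, until its head rests on the staple. Leave the flat-headed spare pin in its block, do not move the bottle, jar, can or cup about, and let go of everything.

Things in the scene. Friction and masses are not known exactly. Their poses are not given: they have to be found in the camera images.
- chest: grey plastic storage chest, fixed to the counter, lid shut: 200 (x) x 240 (y; lid 250) x 130 mm high. Origin: centre of its underside, z up; its front face is at x = -100 mm and looks along its own -x, roughly towards the robot. The hasp and a staple sit on the middle of the front.
- hasp (a joint): hinge of the hasp in rad: 0 = hanging straight down flat along the chest's front, staple through its slot (home); 1.57 = level, sticking out from the front; 3.14 = straight up; more = leaning back over the lid (it starts there, 3.4 to 4.1). The hinge is stiff (friction about 0.09 N m): the hasp stays where it is left.
- hasp_pivot (a point): middle of the hasp's hinge axis, at the lid's front edge: 106 mm in front of the chest's origin (x = -106 mm), z = 128 mm, on the midline; the axis runs along the chest's y
- hasp_tip (a point): middle of the free end of the hasp, 86 mm from the hinge axis. The hasp is a flat steel plate 80 mm wide and 4 mm thick, centred on the hinge axis, solid from 2 to 40 mm and from 72 to 86 mm from the axis; between lies a slot 60 mm wide, with 10 mm bands beside it.
- staple_plate (a point): midline point of the front face, z = 80 mm, at the height of the staple: a level U of 6 mm round steel bar, legs along the chest's x, 20 mm apart centre to centre (14 mm clear, 26 mm over all), reaching 48 mm out (inside of the bow 42 mm out); nothing below it. Its top is at z = 83 mm.
- loop_nominal (a point): fixed to the chest: nominal place of the pin's axis, on the midline, 26 mm in front of the face, z = 83 mm (top of the staple bar). The staple is bolted through a slotted plate: its middle really lies anywhere up to 14 mm to either side (chest's y) of this point. It is not measured and does not shift in use: find it by touch or sight.
- pin: the retaining pin, steel, 80 to 130 g, standing in one hole of the block: shank 10 mm diameter and 48 mm long with a chamfered tip, below a round knob head of 24 mm diameter and 30 mm height (78 mm over all). Origin: centre of the shank's tip; z along the pin to the head. Seated in the loop its origin is 35 mm above the counter.
- spare: the spare pin, same shank (10 x 48 mm) with a flat oblong head 34 x 16 mm and 14 mm high, standing in the other hole; origin at its tip. It stays there.
- block: wooden block, fixed, 60 (x) x 150 (y) x 40 mm high; origin: centre of its underside. Two upright holes of 11.5 mm, 30 mm deep, at y = +40 and -40 mm; a pin stands in each (either way round), its tip at z = 10 mm and the underside of its head 18 mm above the block.
- detergent: white detergent bottle, 90 mm diameter, 210 mm high, loose; origin under its centre
- jar: glass jar, 68 mm diameter, 90 mm high, loose; origin under its centre
- can: metal can, 58 mm diameter, 170 mm high, loose; origin under its centre
- scoop: white measuring cup, 60 mm diameter, 50 mm high, loose on the rear edge of the chest's lid (at chest x = +60 to +66 mm); origin under its centre
Things that resemble listed ones, but are neither listed nor needed, are in the scene too. Leave any blue or turquoise look-alike of the pin alone.

How it is judged (in metres and radians):
On the way, in this order (a step that is already met when the one before it is completed fails the run):
1. the hasp is swung fully home over the staple (within 0.1 rad) (value of joint hasp below 0.1 rad), for 0.2 s.
2. the round-headed pin is down through the loop (z of pin in the frame of chest between 0.03 and 0.04 m and horizontal distance between pin and loop_nominal below 0.024 m and angle between pin's own z axis and vertical below 0.25 rad), for 0.2 s.
At the end, for the whole second after the job is handed in: Hasp within 0.1 rad of home; the round-headed pin let go and at rest in the loop in front of it: tip 30 to 40 mm above the counter, within 24 mm of the nominal loop point from above, upright within 0.25 rad; the spare pin within 15 mm of where it was (all of step 2 and value of joint hasp below 0.1 rad and linear speed of pin below 0.02 m/s and distance of spare from where it was at the start of the episode below 0.015 m); the robot touches nothing.
It fails at once if the spare pin is taken out of its hole or knocked about (over 30 mm) (distance of spare from where it was at the start of the episode above 0.03 m).
It fails at once if a bottle, jar, can or cup is moved by more than 60 mm (distance of any of detergent, jar, can, scoop from where it was at the start of the episode above 0.06 m).
It also fails if it takes over 72 s, if anything falls off the work surface, if the arm or the gripper's body presses on something with over 40 N, if the wrist force passes 120 N, or if a joint passes its speed limit or range.

## Working session

There is one attempt and no reset: what is moved stays moved. The work goes in short steps, Python scripts to look and compute and a tool call to move; the robot and the scene stay as the last step left them, time stands still between calls to the robot, and variables do not carry over. Pictures are saved under pics/ and viewed, at most 10 in all, crops included, and the job is handed in when it is done.

Besides the shell and the picture viewer there is one more tool, called after "Request:" in YAML: its name, and indented under it one key for each argument. drive_tool: Moves the arm, as the interface text tells. Shifts and turns lie within -1 to 1; 1 stands for 100 mm of shift or 180 degrees of turn. Its arguments: {"type":"object","properties":{"motion":{"type":"array"},"squeeze":{"type":"number"}},"required":["motion"]}

```bash
mkdir -p pics
cat > h.py <<'E'
from cell import *
import numpy as np, cv2
def save(n,f,crop=None,s=1):
    im=capture(n); cv2.imwrite('pics/raw_'+f,im[:,:,::-1])
    if crop: im=im[crop[1]:crop[3],crop[0]:crop[2]]
    cv2.imwrite('pics/'+f,cv2.resize(im[:,:,::-1],None,fx=s,fy=s,interpolation=cv2.INTER_CUBIC)); return im
def ray(m,u,v):
    R=np.array(m['R']);t=np.array(m['t']); d=R.T@np.array([(u-m['cx'])/m['fx'],(v-m['cy'])/m['fy'],1.]); return -R.T@t,d
def onz(m,u,v,z):
    c,d=ray(m,u,v); return c+d*(z-c[2])/d[2]
def proj(m,X):
    p=np.array(m['R'])@np.array(X)+np.array(m['t']); return np.array([m['fx']*p[0]/p[2]+m['cx'],m['fy']*p[1]/p[2]+m['cy']])
def tri(a,b):
    (c1,d1),(c2,d2)=a,b; A=np.array([d1,-d2]).T; s=np.linalg.lstsq(A,c2-c1,rcond=None)[0]
    p,q=c1+s[0]*d1,c2+s[1]*d2; return (p+q)/2,np.linalg.norm(p-q)
E
python3 - <<'E'
from h import *
a=save('scene','s1.png');b=save('top','t1.png')
s=get_state();print(s['t'],s['position'],s['tool_rot'],s['gripper_width'])
for n in('scene','top'):
    m=camera_model(n);print(n,m['fx'],m['cx'],m['cy'],np.round(ray(m,m['cx'],m['cy']),3).tolist())
E
```

```text
0.1 [0.20206293 0.51096001 0.18174232] [-1.79910528e+02 -1.70752523e-02  1.58409929e+02] 0.0931709458427545
scene 507.16241248548886 281.922631691542 208.20719037371848 [[1.362, -0.282, 0.835], [-0.713, 0.284, -0.641]]
top 533.5136489511777 274.14228189331305 211.45368571926448 [[0.339, 0.007, 1.257], [0.193, 0.012, -0.981]]
```

View pics/s1.png

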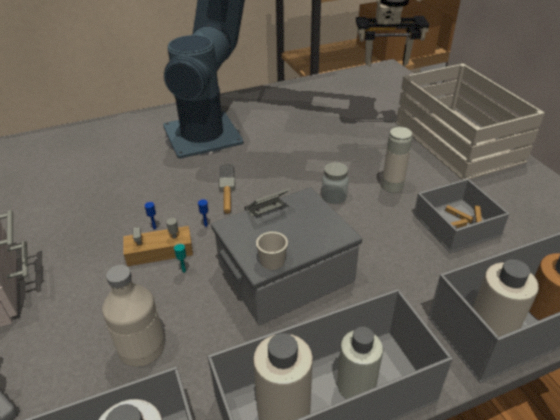

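View pics/t1.png

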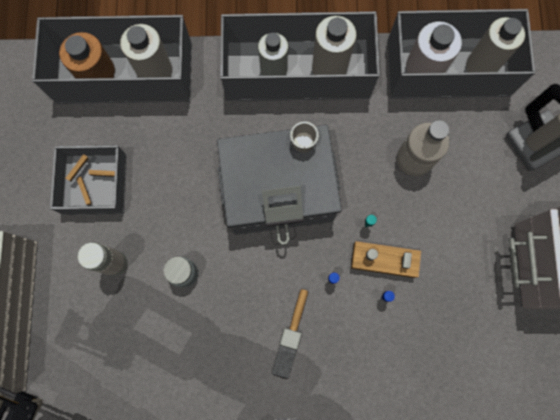

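The scene view shows the chest at (285,250), its hasp at (266,205) and the block at (157,246). In the top view the chest is at (278,178), the hasp plate at (283,205), the staple bow at (283,235) and the block at (387,260).

Candidates for the pin, in top-view pixels:
- Grey round head at (371,255), which fits the description.
- Flat oblong head at (406,261), the spare.
- Blue look-alikes at (334,278) and (388,296), and a turquoise one at (370,220), to be left alone.

I choose (371,255) and will check it in a close crop.

Run:
```python
import cv2
t=cv2.imread('pics/raw_t1.png');s=cv2.imread('pics/raw_s1.png')
a=cv2.resize(t[120:300,210:430],None,fx=3.6,fy=3.6,interpolation=cv2.INTER_CUBIC)[:600]
cv2.imwrite('pics/tc.png',a)
b=cv2.resize(s[175:275,115:315],None,fx=4,fy=4,interpolation=cv2.INTER_CUBIC)
cv2.imwrite('pics/sc.png',b)
```

```text
(no output)
```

View pics/tc.png

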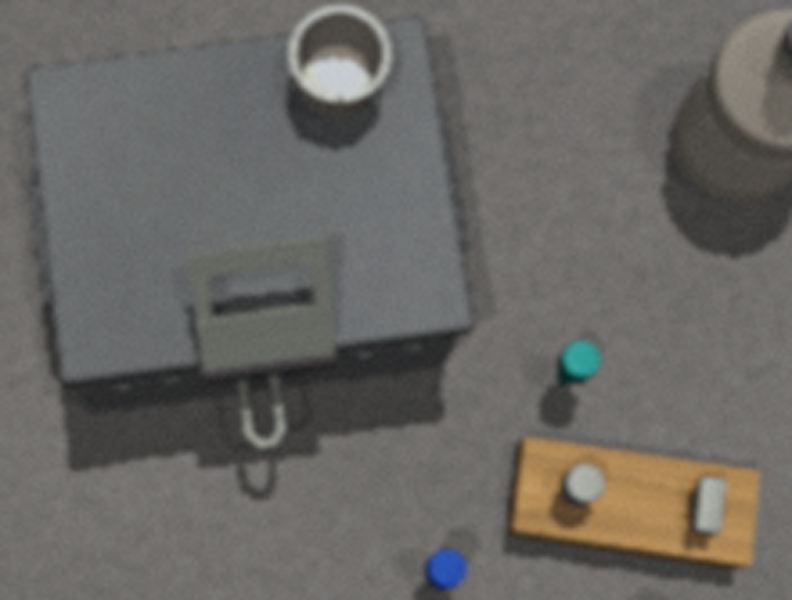

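View pics/sc.png

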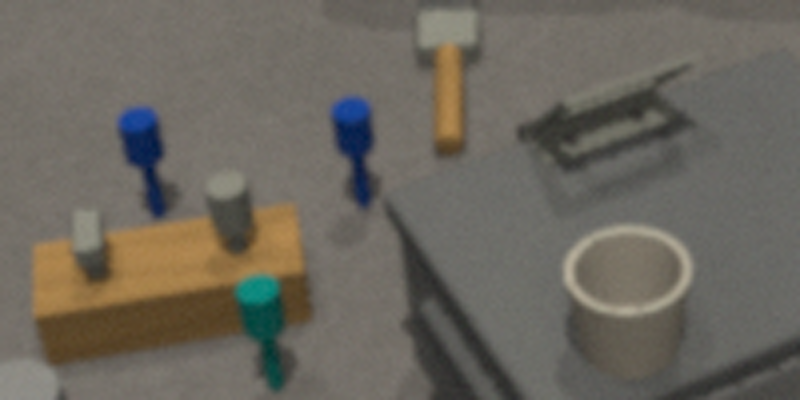

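The crop shows the round grey head on a shank in the block at top-crop (585,482), and the flat spare at (709,505), so the choice holds. The hasp leans back over the lid and the staple bow is at crop (264,445). Next I compute positions.

Run:
```python
from h import *
mt,ms=camera_model('top'),camera_model('scene')
T=lambda u,v:(u/3.6+209.6,v/3.6+119.6)
S=lambda u,v:(u/4+114.6,v/4+174.6)
np.set_printoptions(precision=4,suppress=True)
C=[onz(mt,*T(*p),.13) for p in((65,380),(468,325),(32,72),(422,18))]
for c in C:print(c)
print('sides',np.linalg.norm(C[0]-C[1]),np.linalg.norm(C[2]-C[3]),np.linalg.norm(C[0]-C[2]),np.linalg.norm(C[1]-C[3]))
ey=((C[0]-C[1])+(C[2]-C[3]));yaw=np.arctan2(-ey[0],ey[1]);print('chest yaw deg',np.degrees(yaw),'ctr',sum(C)/4)
print('hasp base L,R',onz(mt,*T(205,372),.128),onz(mt,*T(335,355),.128))
print('staple bow outer',onz(mt,*T(264,446),.08),'legs',onz(mt,*T(247,410),.08),onz(mt,*T(281,405),.08))
print('tip +y',tri(ray(mt,*T(190,258)),ray(ms,*S(695,62))),'tip -y',tri(ray(mt,*T(332,240)),ray(ms,*S(560,105))))
print('pin top',tri(ray(mt,*T(585,480)),ray(ms,*S(229,184))))
print('spare top',tri(ray(mt,*T(711,502)),ray(ms,*S(88,218))))
B=[onz(mt,*T(*p),.04) for p in((523,438),(760,470),(750,563),(512,533))];print(sum(B)/4,B[0]-B[1],B[3]-B[2])
for n,p,z in(('det',(438,128),.21),('blue1',(447,568),.078),('blue2',(0,0),0),('teal',(580,360),.078)):print(n,onz(mt,*T(*p),z))
print('jar',onz(mt,178,271,.09),'can',onz(mt,93,257,.17),'blue2',onz(mt,388,296,.078))
```

```text
[0.531  0.1208 0.13  ]
[ 0.5611 -0.1199  0.13  ]
[0.7234 0.1423 0.13  ]
[ 0.7544 -0.0982  0.13  ]
sides 0.24259815887011627 0.24251320376182367 0.19355301677282358 0.19452251866036424
chest yaw deg 7.238124784458809 ctr [0.6425 0.0112 0.13  ]
hasp base L,R [0.5351 0.0374 0.128 ] [ 0.5443 -0.0403  0.128 ]
staple bow outer [0.4966 0.0027 0.08  ] legs [0.5192 0.0129 0.08  ] [ 0.5221 -0.0082  0.08  ]
tip +y (array([0.5909, 0.0423, 0.1855]), np.float64(0.003399510331136219)) tip -y (array([ 0.6   , -0.0375,  0.1888]), np.float64(0.00018120738811265227))
pin top (array([ 0.4722, -0.1933,  0.0868]), np.float64(0.0013927392693486285))
spare top (array([ 0.4587, -0.2714,  0.0778]), np.float64(0.001629511318699545))
[ 0.4641 -0.2322  0.04  ] [0.0224 0.1491 0.    ] [0.0206 0.1484 0.    ]
det [ 0.6592 -0.0979  0.21  ]
blue1 [ 0.4206 -0.1078  0.078 ]
blue2 [0.8202 0.1806 0.    ]
teal [ 0.5482 -0.1945  0.078 ]
jar [0.4376 0.233  0.09  ] can [0.4616 0.393  0.17  ] blue2 [ 0.3788 -0.2243  0.078 ]
```

Request:
drive_tool:
  motion:
    - {"z": -0.4,"rz": -0.032,"fingers": 0}
    - {"z": -0.4,"rz": -0.032}
    - {"z": -0.4,"rz": -0.032}
    - {"rz": -0.032}
    - {"rz": -0.032}
    - {}
    - {}
  squeeze: 20

```text
validation failed for argument at $.mo...
```

Request:
drive_tool:
  motion:
    - {"x": 0.0,"y": 0.0,"z": -0.4,"rx": 0.0,"ry": 0.0,"rz": -0.032,"fingers": 0.0}
    - {"x": 0.0,"y": 0.0,"z": -0.4,"rx": 0.0,"ry": 0.0,"rz": -0.032,"fingers": 0.0}
    - {"x": 0.0,"y": 0.0,"z": -0.4,"rx": 0.0,"ry": 0.0,"rz": -0.032,"fingers": 0.0}
    - {"x": 0.0,"y": 0.0,"z": 0.0,"rx": 0.0,"ry": 0.0,"rz": -0.032,"fingers": 0.0}
    - {"x": 0.0,"y": 0.0,"z": 0.0,"rx": 0.0,"ry": 0.0,"rz": -0.032,"fingers": 0.0}
  squeeze: 20

```text
t: 0.52
position: [0.203, 0.5126, 0.3055]
tool_rot: [179.7, 0.2, -172.5]
ft_force: [-0.8, -0.5, -1.2]
gripper_width: 0.0642
gripper_force: 0.0
```

Request:
drive_tool:
  motion:
    - {"x": -0.22,"y": -0.344,"fingers": 0.0}
    - {"x": -0.22,"y": -0.344}
    - {"x": -0.22,"y": -0.344}
    - {"x": -0.22,"y": -0.344}
    - {"x": -0.22,"y": -0.344}
    - {"x": -0.22,"y": -0.344}
    - {"x": -0.22,"y": -0.344}
    - {"x": -0.22,"y": -0.344}

```text
validation failed for argument at $.mo...
```

Request:
drive_tool:
  motion:
    - {"x": -0.22,"y": -0.344}
    - {"x": -0.22,"y": -0.344}
    - {"x": -0.22,"y": -0.344}
    - {"x": -0.22,"y": -0.344}
    - {"x": -0.22,"y": -0.344}
    - {"x": -0.22,"y": -0.344}
    - {"x": -0.22,"y": -0.344}

```text
validation failed for argument at $.mo...
```

```bash
cat >> h.py <<'E'
np.set_printoptions(precision=4,suppress=True)
O=np.array([.6437,.0115,0]);Y=np.radians(7.2);EX=np.array([np.cos(Y),np.sin(Y),0]);EY=np.array([-np.sin(Y),np.cos(Y),0])
def ch(p):
    d=np.array(p)-O;return np.array([d@EX,d@EY,p[2]])
def st():
    s=get_state();print('t',s['t'],'pos',s['position'],'chest',ch(s['position']),'rot',s['tool_rot'],'F',s['ft_force'],'w',s['gripper_width']);return s
E
python3 -c "
from h import *
st();save('wrist','w1.png')"
```

```text
t 0.5167 pos [0.203  0.5126 0.3055] chest [-0.3744  0.5524  0.3055] rot [ 179.7488    0.2113 -172.4993] F [-0.7598 -0.5434 -1.1677] w 0.06416617976913647
```

View pics/w1.png

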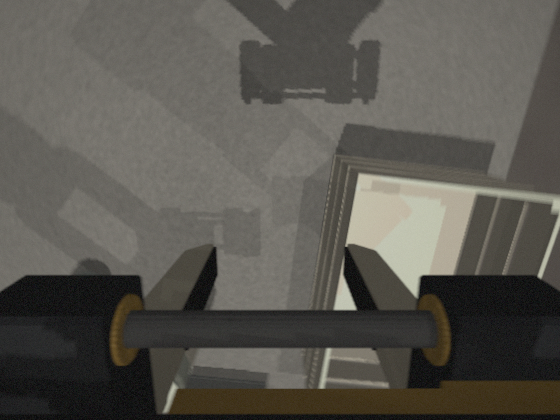

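That view is still at the start position and shows only the floor, the crate and the fingers at (180,330) and (380,330). Every row needs all its keys, so I resend the move in full.

Request:
drive_tool:
  motion:
    - {"x": -0.22,"y": -0.344,"z": 0.0,"rx": 0.0,"ry": 0.0,"rz": 0.0,"fingers": 0.0}
    - {"x": -0.22,"y": -0.344,"z": 0.0,"rx": 0.0,"ry": 0.0,"rz": 0.0,"fingers": 0.0}
    - {"x": -0.22,"y": -0.344,"z": 0.0,"rx": 0.0,"ry": 0.0,"rz": 0.0,"fingers": 0.0}
    - {"x": -0.22,"y": -0.344,"z": 0.0,"rx": 0.0,"ry": 0.0,"rz": 0.0,"fingers": 0.0}
    - {"x": -0.22,"y": -0.344,"z": 0.0,"rx": 0.0,"ry": 0.0,"rz": 0.0,"fingers": 0.0}
    - {"x": -0.22,"y": -0.344,"z": 0.0,"rx": 0.0,"ry": 0.0,"rz": 0.0,"fingers": 0.0}
    - {"x": -0.22,"y": -0.344,"z": 0.0,"rx": 0.0,"ry": 0.0,"rz": 0.0,"fingers": 0.0}
    - {"x": -0.22,"y": -0.344,"z": 0.0,"rx": 0.0,"ry": 0.0,"rz": 0.0,"fingers": 0.0}

```text
t: 1.23
position: [0.4119, 0.2586, 0.3018]
tool_rot: [-180.0, -0.1, -172.9]
ft_force: [0.8, 0.5, -0.2]
gripper_width: 0.0068
gripper_force: 0.0
```

Request:
drive_tool:
  motion:
    - {"x": -0.22,"y": -0.344,"z": 0.0,"rx": 0.0,"ry": 0.0,"rz": 0.0,"fingers": 0.0}
    - {"x": -0.22,"y": -0.344,"z": 0.0,"rx": 0.0,"ry": 0.0,"rz": 0.0,"fingers": 0.0}
    - {"x": -0.22,"y": -0.344,"z": 0.0,"rx": 0.0,"ry": 0.0,"rz": 0.0,"fingers": 0.0}
    - {"x": -0.22,"y": -0.344,"z": 0.0,"rx": 0.0,"ry": 0.0,"rz": 0.0,"fingers": 0.0}
    - {"x": -0.22,"y": -0.344,"z": 0.0,"rx": 0.0,"ry": 0.0,"rz": 0.0,"fingers": 0.0}
    - {"x": -0.22,"y": -0.344,"z": 0.0,"rx": 0.0,"ry": 0.0,"rz": 0.0,"fingers": 0.0}
    - {"x": -0.22,"y": -0.344,"z": 0.0,"rx": 0.0,"ry": 0.0,"rz": 0.0,"fingers": 0.0}

```text
t: 1.82
position: [0.5951, 0.0391, 0.3015]
tool_rot: [180.0, -0.1, -172.9]
ft_force: [0.8, 0.7, 1.7]
gripper_width: 0.0007
gripper_force: 0.0
```

```bash
python3 -c "
from h import *
st();m=camera_model('wrist');print(np.round(ray(m,m['cx'],m['cy']),3).tolist(),ch(ray(m,0,0)[0]));
for p in [(0,0,.03),(-.126,.01,.08),(-.148,.01,.08)]:print(proj(m,O+EX*p[0]+EY*p[1]+[0,0,p[2]]))
save('wrist','w2.png')"
```

```text
t 1.8167 pos [0.5951 0.0391 0.3015] chest [-0.0448  0.0335  0.3015] rot [ 179.9714   -0.09   -172.9472] F [0.8484 0.6537 1.7263] w 0.0006563091947209903
[[0.522, 0.03, 0.504], [0.261, 0.033, -0.965]] [-0.1184  0.0337  0.5042]
[255.929  200.7229]
[259.3965 106.0267]
[259.0389  86.0489]
```

View pics/w2.png

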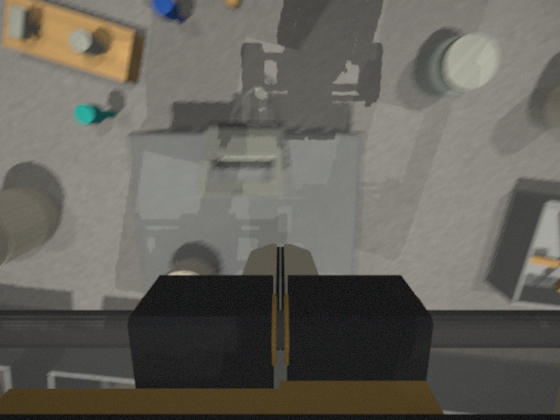

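The wrist view shows the lid's front edge from (132,131) to (362,131), the hasp between columns 210 and 285 with its tip at row 195, and the staple bow at about (262,88).

```bash
python3 -c "
from h import *
m=camera_model('wrist')
for n,p,z in [('lidL',(132,131),.13),('lidR',(362,131),.13),('bow outer',(262,86),.08),('pin',(82,41),.087),('hasp tip L',(206,195),.187),('hasp tip R',(283,197),.187)]:
  q=onz(m,*p,z);print(n,q,ch(q))
"
```

```text
lidL [ 0.5626 -0.1276  0.13  ] [-0.0979 -0.1278  0.13  ]
lidR [0.5344 0.1101 0.13  ] [-0.0961  0.1115  0.13  ]
bow outer [ 0.4994 -0.0007  0.08  ] [-0.1447  0.006   0.08  ]
pin [ 0.4767 -0.2001  0.087 ] [-0.1922 -0.189   0.087 ]
hasp tip L [ 0.6071 -0.0358  0.187 ] [-0.0422 -0.0424  0.187 ]
hasp tip R [0.6006 0.0351 0.187 ] [-0.0398  0.0288  0.187 ]
```

Request:
drive_tool:
  motion:
    - {"x": -0.3,"y": -0.33,"z": 0.0,"rx": 0.0,"ry": 0.0,"rz": 0.0,"fingers": 0.0}
    - {"x": 0.0,"y": 0.0,"z": 0.3,"rx": 0.0,"ry": 0.0,"rz": 0.0,"fingers": 0.0}
    - {"x": 0.0,"y": 0.0,"z": 0.3,"rx": 0.0,"ry": 0.0,"rz": 0.0,"fingers": 0.0}
    - {"x": 0.0,"y": 0.0,"z": 0.3,"rx": 0.0,"ry": 0.0,"rz": 0.0,"fingers": 0.0}
    - {"x": 0.0,"y": 0.0,"z": 0.3,"rx": 0.0,"ry": 0.0,"rz": 0.0,"fingers": 0.0}
    - {"x": 0.0,"y": 0.0,"z": 0.2,"rx": 0.0,"ry": 0.0,"rz": 0.0,"fingers": 0.0}
    - {"x": 0.0,"y": 0.0,"z": 0.0,"rx": 0.0,"ry": 0.0,"rz": 0.0,"fingers": 0.0}

```text
t: 2.45
position: [0.6221, 0.0146, 0.1561]
tool_rot: [179.8, -0.6, -172.9]
ft_force: [-1.7, 0.2, 0.1]
gripper_width: 0.0003
gripper_force: 0.0
```

Request:
drive_tool:
  motion:
    - {"x": 0.0,"y": -0.36,"z": 0.0,"rx": 0.0,"ry": 0.0,"rz": 0.0,"fingers": 0.0}
    - {"x": 0.2,"y": 0.0,"z": 0.0,"rx": 0.0,"ry": 0.0,"rz": 0.0,"fingers": 0.0}
    - {"x": 0.2,"y": 0.0,"z": 0.0,"rx": 0.0,"ry": 0.0,"rz": 0.0,"fingers": 0.0}
    - {"x": 0.2,"y": 0.0,"z": 0.0,"rx": 0.0,"ry": 0.0,"rz": 0.0,"fingers": 0.0}
    - {"x": 0.2,"y": 0.0,"z": 0.0,"rx": 0.0,"ry": 0.0,"rz": 0.0,"fingers": 0.0}
    - {"x": 0.2,"y": 0.0,"z": 0.0,"rx": 0.0,"ry": 0.0,"rz": 0.0,"fingers": 0.0}

```text
t: 2.95
position: [0.531, -0.0345, 0.1636]
tool_rot: [-180.0, 0.1, -172.9]
ft_force: [-0.4, -0.1, -0.3]
gripper_width: 0.0005
gripper_force: 0.0
```

```bash
python3 -c "
from h import *
st()"
```

```text
t 2.95 pos [ 0.531  -0.0345  0.1636] chest [-0.1176 -0.0315  0.1636] rot [-179.9699    0.0673 -172.8819] F [-0.4034 -0.1147 -0.3069] w 0.00045216681426460105
```

Request:
drive_tool:
  motion:
    - {"x": 0.15,"y": 0.0,"z": 0.0,"rx": 0.0,"ry": 0.0,"rz": 0.0,"fingers": 0.0}
    - {"x": 0.15,"y": 0.0,"z": 0.05,"rx": 0.0,"ry": 0.0,"rz": 0.0,"fingers": 0.0}
    - {"x": 0.15,"y": 0.0,"z": 0.1,"rx": 0.0,"ry": 0.0,"rz": 0.0,"fingers": 0.0}
    - {"x": 0.0,"y": 0.0,"z": 0.0,"rx": 0.0,"ry": 0.0,"rz": 0.0,"fingers": 0.0}

```text
t: 3.28
position: [0.4839, -0.0396, 0.1473]
tool_rot: [180.0, -0.1, -172.9]
ft_force: [-0.6, 0.7, -0.3]
gripper_width: 0.0004
gripper_force: 0.0
```

```bash
python3 -c "
from h import *
st();save('top','t2.png',(200,110,380,290),3.3)"
```

```text
t 3.2833 pos [ 0.4839 -0.0396  0.1473] chest [-0.1649 -0.0307  0.1473] rot [ 179.9561   -0.1478 -172.8814] F [-0.6373  0.7494 -0.2821] w 0.000417800417406789
```

View pics/t2.png

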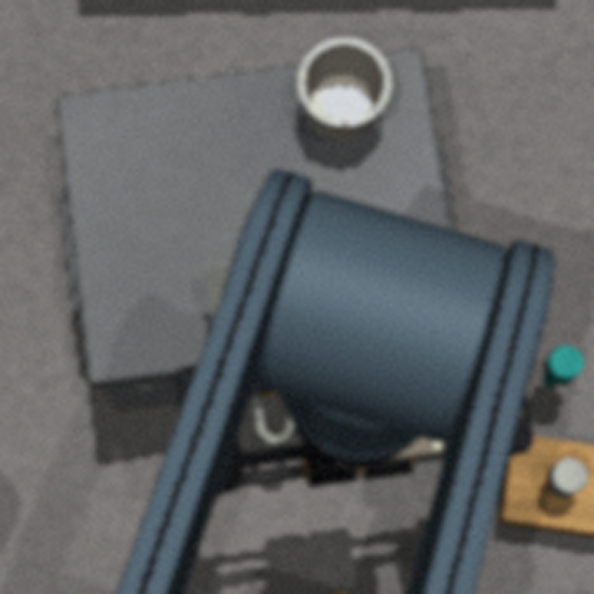

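The top view shows the arm over the hasp, with a greenish patch at (215,280) that could be a hasp corner. I will compare the hasp region in the scene camera numerically instead of viewing it.

```bash
python3 -c "
from h import *
a=cv2.imread('pics/raw_s1.png').astype(int);b=capture('scene')[:,:,::-1].astype(int)
cv2.imwrite('pics/raw_s2.png',b)
g=lambda i:(i[186:222:2,240:296:2].mean(2)).astype(int)
for r,q in zip(g(a),g(b)): print(' '.join('%3d'%v for v in r[::1]),'|',' '.join('%3d'%v for v in q))
"
```

```text
111 108 109 113 111 112 111 105 109 110 111 112 109 109 110 106 106 107 110 107 109 111 109 109 111 107 107 108 |  55  59  56  57  57  55  59  56  88  98  99 105 111 110 109 104 102 104 104 102 104 101 102 103 105 101 104 105
109 111 111 114 109 113 111 109 109 109 105 111 109 110 111 107 106 109 109 108 108 109 111 112 116 113 108 110 |  56  58  57  56  59  53  53  56  82  98 100 108 112 104 102 103 103 103 104 101 103 107 106 111 114 106 104 102
109 111 114 112 111 115 110 109 112 111 109 110 108 109 111 109 108 111 110 108 112 115 118 110 111 109 103 108 |  51  57  59  54  56  52  57  53  85  99 101 111 110 103 101 107 105 102 101 104 105 115 118 114 107 108 102 102
110 113 110 107 110 113 113 109 111 108 106 108 106 107 110 109 110 112 115 114 111  98  84  87 106 107 107 103 |  55  56  56  56  56  52  54  53  74  99 103 110 106 101 100 103 105 107 113 115 114 100  83  88 100 103  99  97
111 112 110 112 110 111 108 111 111 113 112 108 108 110 112 114 117 115 111  90  68  76  96 109 110 102 103 102 |  56  55  56  57  54  53  54  56  71  85  76  82 100 104 106 111 115 115 112  92  7
[... 2385 characters left out ...]
 103 101  99 102 | 105 107 108 109 101  91  90  81  60  61  65  93 102 105 104 103 102  97  92  84  85  86  90  99 107 104 107 106
108 106 107 107 101  95  91  95  86  90  94  96 100  99  96  96  90  83  84  85  90  89  94 101 103 103 103 104 | 105 108 108 110 104  99  96  96  87  92  94 100 106 100  99  96  92  87  84  89  92  96 100 102 104 105 108 105
108 108 107 110 106  95  92  96 105 103  98  97  96  90  83  83  86  88  92  95 100 102 103 103 103 102 105 103 | 106 109 111 110 108  98  97 100 107 103 101 101  96  93  87  85  88  91  91  95 103 106 108 108 105 107 103 107[ WARN:0@5.064] global loadsave.cpp:1063 imwrite_ Unsupported depth image for selected encoder is fallbacked to CV_8U.
```

The hasp has not moved, so the finger missed it. I go back behind it and look before pushing again.

Request:
drive_tool:
  motion:
    - {"x": 0.0,"y": 0.0,"z": -0.4,"rx": 0.0,"ry": 0.0,"rz": 0.0,"fingers": 0.0}
    - {"x": 0.0,"y": 0.0,"z": -0.4,"rx": 0.0,"ry": 0.0,"rz": 0.0,"fingers": 0.0}
    - {"x": 0.0,"y": 0.1,"z": -0.3,"rx": 0.0,"ry": 0.0,"rz": 0.0,"fingers": 0.0}
    - {"x": -0.4,"y": 0.1,"z": 0.0,"rx": 0.0,"ry": 0.0,"rz": 0.0,"fingers": 0.0}
    - {"x": -0.4,"y": 0.1,"z": 0.0,"rx": 0.0,"ry": 0.0,"rz": 0.0,"fingers": 0.0}
    - {"x": -0.4,"y": 0.0,"z": 0.0,"rx": 0.0,"ry": 0.0,"rz": 0.0,"fingers": 0.0}
    - {"x": -0.3,"y": 0.0,"z": 0.0,"rx": 0.0,"ry": 0.0,"rz": 0.0,"fingers": 0.0}
    - {"x": 0.0,"y": 0.0,"z": 0.0,"rx": 0.0,"ry": 0.0,"rz": 0.0,"fingers": 0.0}

```text
t: 4.05
position: [0.6373, 0.0096, 0.2559]
tool_rot: [180.0, 0.1, -172.7]
ft_force: [-1.6, 1.1, -0.7]
gripper_width: 0.0006
gripper_force: 0.0
```

Request:
drive_tool:
  motion:
    - {"x": 0.0,"y": 0.0,"z": 0.4,"rx": 0.0,"ry": 0.0,"rz": 0.0,"fingers": 0.0}
    - {"x": 0.0,"y": 0.0,"z": 0.4,"rx": 0.0,"ry": 0.0,"rz": 0.0,"fingers": 0.0}
    - {"x": 0.0,"y": 0.0,"z": 0.2,"rx": 0.0,"ry": 0.0,"rz": 0.0,"fingers": 0.0}
    - {"x": 0.0,"y": 0.0,"z": 0.0,"rx": 0.0,"ry": 0.0,"rz": 0.0,"fingers": 0.0}
    - {"x": 0.0,"y": 0.0,"z": 0.0,"rx": 0.0,"ry": 0.0,"rz": 0.0,"fingers": 0.0}

```text
t: 4.47
position: [0.6317, 0.0087, 0.1574]
tool_rot: [180.0, -0.1, -172.8]
ft_force: [0.8, -0.4, 0.5]
gripper_width: 0.0004
gripper_force: 0.0
```

```bash
python3 -c "
from h import *
s=st();m=camera_model('scene');print(proj(m,s['position']))
save('scene','s3.png',(190,120,350,240),5)"
```

```text
t 4.4667 pos [0.6317 0.0087 0.1574] chest [-0.0122 -0.0013  0.1574] rot [ 179.9753   -0.0812 -172.8062] F [ 0.8258 -0.4439  0.4596] w 0.00043301853131270956
[281.9209 216.0585]
```

View pics/s3.png

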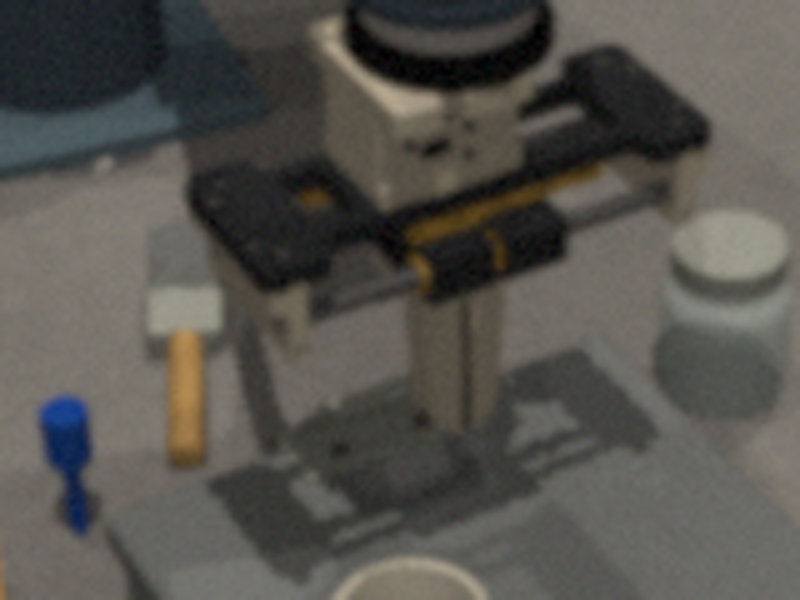

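The crop shows the shut fingers behind the hasp, with the tip seen at about (465,428), original (283,205). The hasp plate is in shadow at (290–430, 400–450). The projected TCP is 11 px lower, so I check that.

Run:
```python
from h import *
mt,ms=camera_model('top'),camera_model('scene');mw=camera_model('wrist')
s=get_state();P=np.array(s['position']);print('wrist proj TCP',proj(mw,P))
T=lambda u,v:(u/3.6+209.6,v/3.6+119.6)
S=lambda u,v:(u/4+114.6,v/4+174.6)
print('lid front -y',tri(ray(mt,*T(468,325)),ray(ms,*S(388,200))))
for dz in (0,.01,.02,.03): print(dz,proj(ms,P+[0,0,dz]))
im=cv2.imread('pics/raw_s3.png')
for r in range(192,226,2): print(r,[tuple(im[r,c]) and int(im[r,c].mean()) for c in range(262,300,2)])
mk=capture('wrist');cv2.imwrite('pics/raw_w3.png',mk[:,:,::-1])
print([int(mk[r,275].mean()) for r in range(200,290,4)],[int(mk[r,284].mean()) for r in range(200,290,4)])
```

```text
wrist proj TCP [279.885  237.0157]
lid front -y (array([ 0.562 , -0.1222,  0.1233]), np.float64(0.003165659119938406))
0 [282.0418 215.7832]
0.01 [281.9729 212.0498]
0.02 [281.9032 208.2697]
0.03 [281.8326 204.4418]
192 [101, 99, 101, 102, 97, 80, 71, 80, 77, 78, 61, 66, 81, 80, 98, 101, 93, 76, 69]
194 [102, 101, 101, 96, 94, 72, 68, 77, 78, 78, 60, 67, 81, 80, 84, 73, 63, 59, 61]
196 [101, 95, 85, 78, 71, 69, 69, 77, 79, 80, 63, 65, 80, 76, 65, 73, 58, 56, 58]
198 [80, 70, 68, 73, 71, 66, 70, 72, 77, 78, 59, 62, 77, 77, 61, 58, 60, 56, 57]
200 [65, 67, 62, 61, 58, 63, 70, 76, 80, 79, 60, 65, 78, 74, 56, 65, 74, 74, 77]
202 [60, 53, 55, 58, 57, 56, 47, 75, 80, 81, 58, 64, 74, 66, 57, 66, 94, 99, 100]
204 [57, 60, 62, 57, 62, 53, 36, 61, 77, 78, 57, 62, 70, 59, 58, 63, 82, 101, 98]
206 [61, 62, 61, 60, 60, 59, 61, 63, 64, 65, 67, 60, 63, 59, 59, 74, 98, 99, 97]
208 [59, 58, 63, 63, 60, 64, 61, 62, 60, 52, 59, 65, 67, 61, 59, 84, 91, 75, 67]
210 [62, 61, 65, 67, 65, 65, 67, 64, 61, 52, 56, 59, 63, 60, 58, 71, 65, 61, 73]
212 [60, 54, 55, 67, 70, 68, 67, 68, 65, 54, 44, 45, 59, 55, 56, 59, 70, 85, 87]
214 [50, 57, 58, 68, 66, 67, 66, 66, 59, 55, 41, 45, 55, 61, 56, 56, 61, 69, 69]
216 [50, 49, 54, 62, 67, 62, 59, 58, 46, 46, 49, 47, 55, 65, 61, 59, 57, 57, 89]
218 [46, 51, 50, 53, 56, 53, 46, 46, 44, 53, 53, 59, 59, 62, 59, 61, 65, 74, 92]
220 [43, 43, 46, 47, 49, 45, 53, 54, 60, 59, 62, 62, 61, 63, 65, 90, 97, 100, 97]
222 [48, 50, 59, 70, 60, 55, 59, 66, 64, 59, 62, 67, 78, 86, 97, 101, 101, 95, 90]
224 [75, 80, 84, 75, 63, 63, 68, 67, 62, 70, 79, 95, 103, 101, 100, 98, 96, 89, 84]
[103, 101, 89, 143, 141, 150, 140, 143, 128, 122, 123, 104, 95, 96, 96, 95, 96, 98, 95, 90, 86, 83, 80] [90, 91, 89, 113, 140, 142, 141, 138, 125, 123, 125, 116, 84, 83, 81, 78, 78, 78, 72, 63, 61, 49, 49]
```

Request:
drive_tool:
  motion:
    - {"x": 0.0,"y": 0.0,"z": 0.1,"rx": 0.0,"ry": 0.0,"rz": 0.0,"fingers": 0.0}
    - {"x": 0.0,"y": 0.0,"z": 0.06,"rx": 0.0,"ry": 0.0,"rz": 0.0,"fingers": 0.0}
    - {"x": 0.0,"y": 0.0,"z": 0.03,"rx": 0.0,"ry": 0.0,"rz": 0.0,"fingers": 0.0}
    - {"x": 0.0,"y": 0.0,"z": 0.0,"rx": 0.0,"ry": 0.0,"rz": 0.0,"fingers": 0.0}

```text
t: 4.9
position: [0.6314, 0.0086, 0.1378]
tool_rot: [180.0, -0.1, -172.8]
ft_force: [-0.1, 0.9, 1.2]
gripper_width: 0.0008
gripper_force: 0.0
```

Request:
drive_tool:
  motion:
    - {"x": 0.0,"y": 0.0,"z": 0.04,"rx": 0.0,"ry": 0.0,"rz": 0.0,"fingers": 0.0}
    - {"x": 0.0,"y": 0.0,"z": 0.0,"rx": 0.0,"ry": 0.0,"rz": 0.0,"fingers": 0.0}

```text
t: 5.07
position: [0.6316, 0.0086, 0.1339]
tool_rot: [180.0, -0.0, -172.8]
ft_force: [0.5, -0.3, -0.3]
gripper_width: 0.0005
gripper_force: 0.0
```

Request:
drive_tool:
  motion:
    - {"x": 0.0,"y": 0.0,"z": 0.04,"rx": 0.0,"ry": 0.0,"rz": 0.0,"fingers": 0.0}
    - {"x": 0.0,"y": 0.0,"z": 0.0,"rx": 0.0,"ry": 0.0,"rz": 0.0,"fingers": 0.0}

```text
t: 5.23
position: [0.6316, 0.0086, 0.1298]
tool_rot: [180.0, -0.0, -172.8]
ft_force: [0.3, -0.5, -0.3]
gripper_width: 0.0004
gripper_force: 0.0
```

Request:
drive_tool:
  motion:
    - {"x": 0.0,"y": 0.0,"z": 0.05,"rx": 0.0,"ry": 0.0,"rz": 0.0,"fingers": 0.0}
    - {"x": 0.0,"y": 0.0,"z": 0.0,"rx": 0.0,"ry": 0.0,"rz": 0.0,"fingers": 0.0}

```text
t: 5.4
position: [0.6314, 0.0086, 0.1245]
tool_rot: [180.0, -0.1, -172.8]
ft_force: [0.2, -0.3, 0.2]
gripper_width: 0.0004
gripper_force: 0.0
```

Request:
drive_tool:
  motion:
    - {"x": 0.0,"y": 0.0,"z": 0.05,"rx": 0.0,"ry": 0.0,"rz": 0.0,"fingers": 0.0}
    - {"x": 0.0,"y": 0.0,"z": 0.0,"rx": 0.0,"ry": 0.0,"rz": 0.0,"fingers": 0.0}

```text
t: 5.57
position: [0.6314, 0.0086, 0.1194]
tool_rot: [180.0, -0.1, -172.8]
ft_force: [-0.2, -0.2, -0.1]
gripper_width: 0.0006
gripper_force: 0.0
```

Request:
drive_tool:
  motion:
    - {"x": 0.0,"y": 0.0,"z": 0.05,"rx": 0.0,"ry": 0.0,"rz": 0.0,"fingers": 0.0}
    - {"x": 0.0,"y": 0.0,"z": 0.0,"rx": 0.0,"ry": 0.0,"rz": 0.0,"fingers": 0.0}

```text
t: 5.73
position: [0.6314, 0.0086, 0.1144]
tool_rot: [180.0, -0.1, -172.8]
ft_force: [0.6, 0.4, -0.1]
gripper_width: 0.0005
gripper_force: 0.0
```

Request:
drive_tool:
  motion:
    - {"x": 0.0,"y": 0.0,"z": 0.05,"rx": 0.0,"ry": 0.0,"rz": 0.0,"fingers": 0.0}
    - {"x": 0.0,"y": 0.0,"z": 0.0,"rx": 0.0,"ry": 0.0,"rz": 0.0,"fingers": 0.0}

```text
t: 5.9
position: [0.6314, 0.0086, 0.1095]
tool_rot: [180.0, -0.1, -172.8]
ft_force: [-0.7, -0.0, -0.9]
gripper_width: 0.0003
gripper_force: 0.0
```

Request:
drive_tool:
  motion:
    - {"x": 0.0,"y": 0.0,"z": 0.04,"rx": 0.0,"ry": 0.0,"rz": 0.0,"fingers": 0.0}
    - {"x": 0.0,"y": 0.0,"z": 0.0,"rx": 0.0,"ry": 0.0,"rz": 0.0,"fingers": 0.0}

```text
t: 6.07
position: [0.6315, 0.0086, 0.1057]
tool_rot: [180.0, -0.1, -172.8]
ft_force: [-0.8, -0.2, -0.1]
gripper_width: 0.0007
gripper_force: 0.0
```

Request:
drive_tool:
  motion:
    - {"x": 0.0,"y": 0.0,"z": 0.03,"rx": 0.0,"ry": 0.0,"rz": 0.0,"fingers": 0.0}
    - {"x": 0.0,"y": 0.0,"z": 0.0,"rx": 0.0,"ry": 0.0,"rz": 0.0,"fingers": 0.0}

```text
t: 6.23
position: [0.6316, 0.0086, 0.1029]
tool_rot: [180.0, -0.0, -172.8]
ft_force: [-0.0, 0.1, -0.9]
gripper_width: 0.0003
gripper_force: 0.0
```

Request:
drive_tool:
  motion:
    - {"x": 0.0,"y": 0.0,"z": 0.03,"rx": 0.0,"ry": 0.0,"rz": 0.0,"fingers": 0.0}
    - {"x": 0.0,"y": 0.0,"z": 0.0,"rx": 0.0,"ry": 0.0,"rz": 0.0,"fingers": 0.0}

```text
t: 6.4
position: [0.6316, 0.0086, 0.0999]
tool_rot: [180.0, -0.0, -172.8]
ft_force: [0.0, -0.2, -0.6]
gripper_width: 0.0002
gripper_force: 0.0
```

Request:
drive_tool:
  motion:
    - {"x": 0.0,"y": 0.0,"z": 0.03,"rx": 0.0,"ry": 0.0,"rz": 0.0,"fingers": 0.0}
    - {"x": 0.0,"y": 0.0,"z": 0.0,"rx": 0.0,"ry": 0.0,"rz": 0.0,"fingers": 0.0}

```text
t: 6.57
position: [0.6316, 0.0086, 0.0969]
tool_rot: [180.0, -0.0, -172.8]
ft_force: [-0.6, -0.4, -0.7]
gripper_width: 0.0007
gripper_force: 0.0
```

Run:
```python
from h import *
s=st();m=camera_model('scene');print(proj(m,s['position']))
save('scene','s4.png',(190,120,350,240),5)
```

```text
t 6.5667 pos [0.6316 0.0086 0.0969] chest [-0.0123 -0.0014  0.0969] rot [ 179.9892   -0.0356 -172.7899] F [-0.6424 -0.3594 -0.692 ] w 0.0006902474585810557
[282.2679 237.6319]
```

View pics/s4.png

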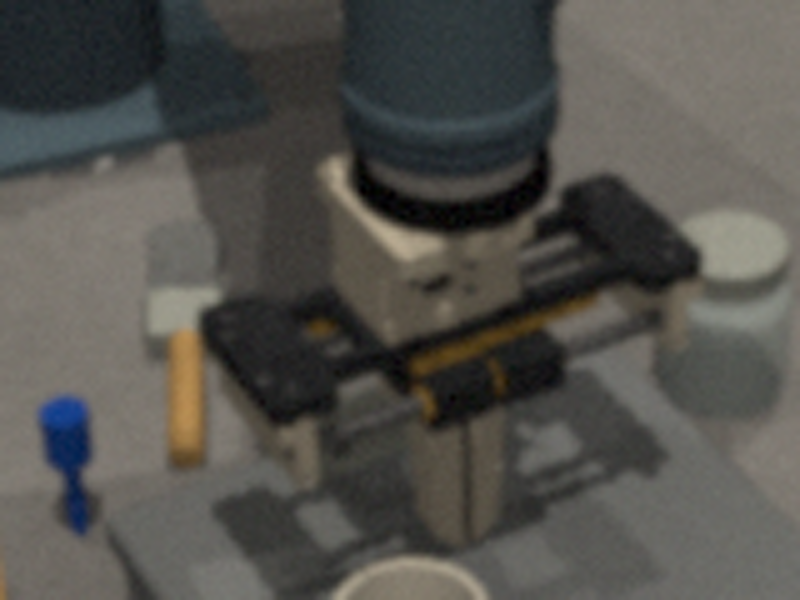

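The fingertip shows at crop (465,540), original (283,228), against a projected 237.6. The real fingertips therefore sit about 25 mm above the reported TCP. I go on by touch.

Request:
drive_tool:
  motion:
    - {"x": 0.0,"y": 0.0,"z": 0.02,"rx": 0.0,"ry": 0.0,"rz": 0.0,"fingers": 0.0}
    - {"x": 0.0,"y": 0.0,"z": 0.0,"rx": 0.0,"ry": 0.0,"rz": 0.0,"fingers": 0.0}

```text
t: 6.78
position: [0.6318, 0.0086, 0.0952]
tool_rot: [180.0, -0.0, -172.8]
ft_force: [-0.4, 0.4, -0.6]
gripper_width: 0.0008
gripper_force: 0.0
```

Request:
drive_tool:
  motion:
    - {"x": 0.0,"y": 0.0,"z": 0.03,"rx": 0.0,"ry": 0.0,"rz": 0.0,"fingers": 0.0}
    - {"x": 0.0,"y": 0.0,"z": 0.0,"rx": 0.0,"ry": 0.0,"rz": 0.0,"fingers": 0.0}

```text
t: 6.95
position: [0.6323, 0.0085, 0.0941]
tool_rot: [-180.0, 0.1, -172.8]
ft_force: [-2.6, -0.4, 8.5]
gripper_width: 0.0004
gripper_force: 4.3
```

Request:
drive_tool:
  motion:
    - {"x": 0.0,"y": 0.0,"z": 0.03,"rx": 0.0,"ry": 0.0,"rz": 0.0,"fingers": 0.0}
    - {"x": 0.0,"y": 0.0,"z": 0.0,"rx": 0.0,"ry": 0.0,"rz": 0.0,"fingers": 0.0}

```text
t: 7.12
position: [0.6324, 0.0084, 0.094]
tool_rot: [-179.9, 0.2, -172.8]
ft_force: [-9.2, 1.4, 24.5]
gripper_width: 0.0007
gripper_force: 11.8
```

Contact came at a reported z of 0.0945 on the 130 mm lid, so the real tip is 35 mm above the reported TCP. I correct every height by that and redo the swing.

Request:
drive_tool:
  motion:
    - {"x": 0.0,"y": 0.0,"z": -0.35,"rx": 0.0,"ry": 0.0,"rz": 0.0,"fingers": 0.0}
    - {"x": 0.0,"y": -0.29,"z": 0.0,"rx": 0.0,"ry": 0.0,"rz": 0.0,"fingers": 0.0}
    - {"x": 0.2,"y": 0.0,"z": 0.0,"rx": 0.0,"ry": 0.0,"rz": 0.0,"fingers": 0.0}
    - {"x": 0.2,"y": 0.0,"z": 0.0,"rx": 0.0,"ry": 0.0,"rz": 0.0,"fingers": 0.0}
    - {"x": 0.1,"y": 0.0,"z": 0.0,"rx": 0.0,"ry": 0.0,"rz": 0.0,"fingers": 0.0}

```text
t: 7.53
position: [0.5859, -0.0272, 0.1254]
tool_rot: [-180.0, 0.2, -172.8]
ft_force: [2.1, 0.4, 2.1]
gripper_width: 0.0003
gripper_force: 1.1
```

Request:
drive_tool:
  motion:
    - {"x": 0.15,"y": 0.0,"z": 0.0,"rx": 0.0,"ry": 0.0,"rz": 0.0,"fingers": 0.0}
    - {"x": 0.15,"y": 0.0,"z": 0.0,"rx": 0.0,"ry": 0.0,"rz": 0.0,"fingers": 0.0}
    - {"x": 0.15,"y": 0.0,"z": 0.0,"rx": 0.0,"ry": 0.0,"rz": 0.0,"fingers": 0.0}

```text
t: 7.78
position: [0.5422, -0.0323, 0.125]
tool_rot: [-180.0, 0.2, -172.8]
ft_force: [3.9, 0.3, -0.6]
gripper_width: 0.0006
gripper_force: 1.8
```

```bash
python3 -c "
from h import *
st()"
```

```text
t 7.7833 pos [ 0.5422 -0.0323  0.125 ] chest [-0.1062 -0.0308  0.125 ] rot [-179.958     0.2028 -172.8005] F [ 3.8638  0.3327 -0.6351] w 0.0006268333468052018
```

Request:
drive_tool:
  motion:
    - {"x": 0.15,"y": 0.0,"z": 0.0,"rx": 0.0,"ry": 0.0,"rz": 0.0,"fingers": 0.0}
    - {"x": 0.15,"y": 0.0,"z": 0.0,"rx": 0.0,"ry": 0.0,"rz": 0.0,"fingers": 0.0}
    - {"x": 0.15,"y": 0.0,"z": 0.0,"rx": 0.0,"ry": 0.0,"rz": 0.0,"fingers": 0.0}
    - {"x": 0.1,"y": 0.0,"z": 0.1,"rx": 0.0,"ry": 0.0,"rz": 0.0,"fingers": 0.0}
    - {"x": 0.05,"y": 0.0,"z": 0.15,"rx": 0.0,"ry": 0.0,"rz": 0.0,"fingers": 0.0}

```text
t: 8.2
position: [0.4824, -0.0402, 0.1009]
tool_rot: [-179.9, 0.2, -172.8]
ft_force: [1.4, 0.4, 0.6]
gripper_width: 0.0007
gripper_force: 0.6
```

Request:
drive_tool:
  motion:
    - {"x": 0.0,"y": 0.0,"z": 0.15,"rx": 0.0,"ry": 0.0,"rz": 0.0,"fingers": 0.0}
    - {"x": 0.0,"y": 0.0,"z": 0.15,"rx": 0.0,"ry": 0.0,"rz": 0.0,"fingers": 0.0}
    - {"x": 0.0,"y": 0.0,"z": 0.0,"rx": 0.0,"ry": 0.0,"rz": 0.0,"fingers": 0.0}

```text
t: 8.45
position: [0.48, -0.0393, 0.0674]
tool_rot: [179.9, -0.2, -172.8]
ft_force: [-0.8, -0.4, -1.3]
gripper_width: 0.0001
gripper_force: 0.0
```

```bash
python3 -c "
from h import *
st()"
```

```text
t 8.45 pos [ 0.48   -0.0393  0.0674] chest [-0.1688 -0.0298  0.0674] rot [ 179.91     -0.1929 -172.8049] F [-0.8363 -0.4038 -1.2936] w 5.1500950550438496e-05
```

Request:
drive_tool:
  motion:
    - {"x": -0.03,"y": 0.0,"z": 0.12,"rx": 0.0,"ry": 0.0,"rz": 0.0,"fingers": 0.0}
    - {"x": -0.05,"y": 0.0,"z": 0.1,"rx": 0.0,"ry": 0.0,"rz": 0.0,"fingers": 0.0}
    - {"x": -0.1,"y": 0.0,"z": 0.0,"rx": 0.0,"ry": 0.0,"rz": 0.0,"fingers": 0.0}
    - {"x": -0.1,"y": 0.0,"z": 0.0,"rx": 0.0,"ry": 0.0,"rz": 0.0,"fingers": 0.0}

```text
t: 8.78
position: [0.5092, -0.0359, 0.0471]
tool_rot: [180.0, -0.1, -172.8]
ft_force: [-3.4, -0.5, -0.9]
gripper_width: 0.0005
gripper_force: 1.0
```

Request:
drive_tool:
  motion:
    - {"x": -0.1,"y": 0.0,"z": 0.0,"rx": 0.0,"ry": 0.0,"rz": 0.0,"fingers": 0.0}
    - {"x": -0.08,"y": 0.0,"z": 0.0,"rx": 0.0,"ry": 0.0,"rz": 0.0,"fingers": 0.0}
    - {"x": 0.0,"y": 0.0,"z": 0.0,"rx": 0.0,"ry": 0.0,"rz": 0.0,"fingers": 0.0}

```text
t: 9.03
position: [0.5298, -0.0339, 0.0478]
tool_rot: [-180.0, 0.1, -172.8]
ft_force: [0.6, 0.2, 0.2]
gripper_width: 0.0002
gripper_force: 0.0
```

```bash
python3 -c "
from h import *
st()"
```

```text
t 9.0333 pos [ 0.5298 -0.0339  0.0478] chest [-0.1187 -0.0307  0.0478] rot [-179.972     0.1085 -172.7609] F [0.5652 0.2121 0.1841] w 0.00023794181221782076
```

Contact force appeared during the closing sweep. I push on until it firms up against the chest.

Request:
drive_tool:
  motion:
    - {"x": -0.05,"y": 0.0,"z": 0.0,"rx": 0.0,"ry": 0.0,"rz": 0.0,"fingers": 0.0}
    - {"x": 0.0,"y": 0.0,"z": 0.0,"rx": 0.0,"ry": 0.0,"rz": 0.0,"fingers": 0.0}

```text
t: 9.2
position: [0.5306, -0.0335, 0.0475]
tool_rot: [-180.0, -0.3, -172.7]
ft_force: [-7.3, -1.5, 4.2]
gripper_width: 0.0005
gripper_force: 4.0
```

Request:
drive_tool:
  motion:
    - {"x": -0.04,"y": 0.0,"z": 0.0,"rx": 0.0,"ry": 0.0,"rz": 0.0,"fingers": 0.0}
    - {"x": 0.0,"y": 0.0,"z": 0.0,"rx": 0.0,"ry": 0.0,"rz": 0.0,"fingers": 0.0}

```text
t: 9.37
position: [0.5302, -0.0335, 0.0474]
tool_rot: [180.0, -0.7, -172.7]
ft_force: [-21.1, -6.8, 13.5]
gripper_width: 0.0004
gripper_force: 10.6
```

Request:
drive_tool:
  motion:
    - {"x": 0.3,"y": 0.0,"z": 0.0,"rx": 0.0,"ry": 0.0,"rz": 0.0,"fingers": 0.0}
    - {"x": 0.3,"y": 0.0,"z": 0.0,"rx": 0.0,"ry": 0.0,"rz": 0.0,"fingers": 0.0}
    - {"x": 0.2,"y": 0.0,"z": -0.3,"rx": 0.0,"ry": 0.0,"rz": 0.0,"fingers": 0.0}
    - {"x": 0.0,"y": -0.2,"z": -0.35,"rx": 0.0,"ry": 0.0,"rz": 0.0,"fingers": 0.0}
    - {"x": 0.0,"y": -0.3,"z": -0.27,"rx": 0.0,"ry": 0.0,"rz": 0.0,"fingers": 0.0}
    - {"x": 0.0,"y": -0.35,"z": 0.0,"rx": 0.0,"ry": 0.0,"rz": 0.0,"fingers": 0.5}
    - {"x": 0.0,"y": -0.35,"z": 0.0,"rx": 0.0,"ry": 0.0,"rz": 0.0,"fingers": 0.5}
    - {"x": 0.0,"y": -0.3,"z": 0.0,"rx": 0.0,"ry": 0.0,"rz": 0.0,"fingers": 0.5}

```text
t: 10.03
position: [0.4772, -0.1944, 0.1414]
tool_rot: [-179.8, 0.2, -172.8]
ft_force: [0.6, -0.6, -0.9]
gripper_width: 0.0162
gripper_force: 0.0
```

Request:
drive_tool:
  motion:
    - {"x": 0.0,"y": 0.0,"z": 0.0,"rx": 0.0,"ry": 0.0,"rz": 0.0,"fingers": 0.5}
    - {"x": 0.0,"y": 0.0,"z": 0.0,"rx": 0.0,"ry": 0.0,"rz": 0.0,"fingers": 0.5}

```text
t: 10.2
position: [0.4764, -0.1933, 0.1398]
tool_rot: [-180.0, 0.1, -173.0]
ft_force: [-0.6, 0.7, 0.7]
gripper_width: 0.0289
gripper_force: 0.0
```

Run:
```python
from h import *
s=st();t=capture('top');cv2.imwrite('pics/raw_t5.png',t[:,:,::-1]);w=capture('wrist');cv2.imwrite('pics/raw_w5.png',w[:,:,::-1])
m=camera_model('top');mw=camera_model('wrist');print('pin in wrist',proj(mw,[.4722,-.1933,.087]))
a=cv2.resize(t[195:275,245:335,::-1],None,fx=5,fy=5,interpolation=cv2.INTER_CUBIC)
b=cv2.resize(w[:,:,::-1],None,fx=.6,fy=.6,interpolation=cv2.INTER_AREA)
c=np.zeros((400,786,3),np.uint8);c[:400,:450]=a;c[:252,450:]=b;cv2.imwrite('pics/c5.png',c)
```

```text
t 10.2 pos [ 0.4764 -0.1933  0.1398] chest [-0.1917 -0.1822  0.1398] rot [-179.9582    0.0758 -172.9582] F [-0.6354  0.7086  0.747 ] w 0.028930036535334405
pin in wrist [277.4671 208.2939]
```

View pics/c5.png

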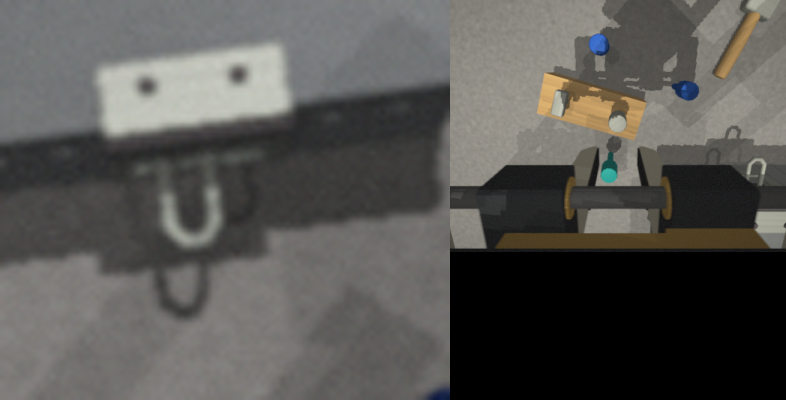

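The top crop shows the fixed leaf at (97–290, 40–135), the hasp gone down the front and the staple bow through it, with legs at columns 167 and 215 and the outer bow at row 248. In the wrist inset the round head, at (618,122), is in line with the finger gap.

Run:
```python
from h import *
m=camera_model('top');mw=camera_model('wrist')
Z=lambda u,v:(u/5+244.6,v/5+194.6)
for n,p,z in(('bow outer',(190,248),.08),('legs mid',(191,195),.08),('leaf front L',(104,137),.132),('leaf front R',(293,110),.132)):
    q=onz(m,*Z(*p),z);print(n,q,ch(q))
c,d=ray(mw,280,203);print('cam',c)
for dz in(0,.035):
    q=c+[0,0,dz];q=q+d*(.087-q[2])/d[2];print('wrist pin',dz,q,ch(q))
```

```text
bow outer [0.495  0.0035 0.08  ] [-0.1485  0.0107  0.08  ]
legs mid [0.5188 0.0027 0.08  ] [-0.125   0.0069  0.08  ]
leaf front L [0.5364 0.0398 0.132 ] [-0.1029  0.0415  0.132 ]
leaf front R [ 0.5471 -0.0413  0.132 ] [-0.1025 -0.0403  0.132 ]
cam [ 0.4024 -0.2003  0.342 ]
wrist pin 0 [ 0.4679 -0.1919  0.087 ] [-0.1999 -0.1798  0.087 ]
wrist pin 0.035 [ 0.4768 -0.1908  0.087 ] [-0.1909 -0.1798  0.087 ]
```

Request:
drive_tool:
  motion:
    - {"x": 0.04,"y": 0.0,"z": 0.0,"rx": 0.0,"ry": 0.0,"rz": 0.0,"fingers": 0.5}
    - {"x": 0.0,"y": 0.0,"z": 0.1,"rx": 0.0,"ry": 0.0,"rz": 0.0,"fingers": 0.5}
    - {"x": 0.0,"y": 0.0,"z": 0.2,"rx": 0.0,"ry": 0.0,"rz": 0.0,"fingers": 0.5}
    - {"x": 0.0,"y": 0.0,"z": 0.3,"rx": 0.0,"ry": 0.0,"rz": 0.0,"fingers": 0.5}
    - {"x": 0.0,"y": 0.0,"z": 0.3,"rx": 0.0,"ry": 0.0,"rz": 0.0,"fingers": 0.5}
    - {"x": 0.0,"y": 0.0,"z": 0.2,"rx": 0.0,"ry": 0.0,"rz": 0.0,"fingers": 0.5}
    - {"x": 0.0,"y": 0.0,"z": 0.0,"rx": 0.0,"ry": 0.0,"rz": 0.0,"fingers": 0.5}

```text
t: 10.88
position: [0.4684, -0.1889, 0.0251]
tool_rot: [179.7, -0.4, -172.7]
ft_force: [-0.0, 0.6, 0.9]
gripper_width: 0.0465
gripper_force: 0.0
```

Request:
drive_tool:
  motion:
    - {"x": 0.0,"y": 0.0,"z": 0.0,"rx": 0.0,"ry": 0.0,"rz": 0.0,"fingers": 0.0}
    - {"x": 0.0,"y": 0.0,"z": 0.0,"rx": 0.0,"ry": 0.0,"rz": 0.0,"fingers": 0.0}
    - {"x": 0.0,"y": 0.0,"z": 0.0,"rx": 0.0,"ry": 0.0,"rz": 0.0,"fingers": 0.0}
    - {"x": 0.0,"y": 0.0,"z": 0.0,"rx": 0.0,"ry": 0.0,"rz": 0.0,"fingers": 0.0}
    - {"x": 0.0,"y": 0.0,"z": 0.0,"rx": 0.0,"ry": 0.0,"rz": 0.0,"fingers": 0.0}
  squeeze: 20

```text
t: 11.3
position: [0.4728, -0.1928, 0.0309]
tool_rot: [-179.9, 0.1, -172.8]
ft_force: [0.0, -0.2, 3.2]
gripper_width: 0.0237
gripper_force: 20.0
```

```bash
python3 -c "
from h import *
st()"
```

```text
t 11.3 pos [ 0.4728 -0.1928  0.0309] chest [-0.1951 -0.1813  0.0309] rot [-179.8857    0.1276 -172.7823] F [ 0.0377 -0.2115  3.1587] w 0.023722448964191657
```

Request:
drive_tool:
  motion:
    - {"x": 0.0,"y": 0.0,"z": -0.1,"rx": 0.0,"ry": 0.0,"rz": 0.0,"fingers": 0.0}
    - {"x": 0.0,"y": 0.0,"z": -0.2,"rx": 0.0,"ry": 0.0,"rz": 0.0,"fingers": 0.0}
    - {"x": 0.0,"y": 0.0,"z": -0.3,"rx": 0.0,"ry": 0.0,"rz": 0.0,"fingers": 0.0}
    - {"x": 0.0,"y": 0.0,"z": -0.3,"rx": 0.0,"ry": 0.0,"rz": 0.0,"fingers": 0.0}
    - {"x": 0.0,"y": 0.0,"z": -0.1,"rx": 0.0,"ry": 0.0,"rz": 0.0,"fingers": 0.0}
    - {"x": 0.0,"y": 0.0,"z": 0.0,"rx": 0.0,"ry": 0.0,"rz": 0.0,"fingers": 0.0}

```text
t: 11.8
position: [0.4737, -0.1934, 0.1329]
tool_rot: [-179.7, 0.3, -172.8]
ft_force: [0.3, -0.3, -1.6]
gripper_width: 0.0235
gripper_force: 20.0
```

Request:
drive_tool:
  motion:
    - {"x": -0.1,"y": 0.27,"z": 0.0,"rx": 0.0,"ry": 0.0,"rz": 0.0,"fingers": 0.0}
    - {"x": -0.1,"y": 0.27,"z": 0.0,"rx": 0.0,"ry": 0.0,"rz": 0.0,"fingers": 0.0}
    - {"x": -0.1,"y": 0.27,"z": 0.0,"rx": 0.0,"ry": 0.0,"rz": 0.0,"fingers": 0.0}
    - {"x": -0.1,"y": 0.27,"z": 0.0,"rx": 0.0,"ry": 0.0,"rz": 0.0,"fingers": 0.0}
    - {"x": -0.1,"y": 0.27,"z": 0.0,"rx": 0.0,"ry": 0.0,"rz": 0.0,"fingers": 0.0}
    - {"x": -0.1,"y": 0.27,"z": 0.0,"rx": 0.0,"ry": 0.0,"rz": 0.0,"fingers": 0.0}
    - {"x": -0.05,"y": 0.25,"z": 0.0,"rx": 0.0,"ry": 0.0,"rz": 0.0,"fingers": 0.0}
    - {"x": 0.0,"y": 0.0,"z": 0.0,"rx": 0.0,"ry": 0.0,"rz": 0.0,"fingers": 0.0}

```text
t: 12.47
position: [0.5114, 0.006, 0.1275]
tool_rot: [179.8, -0.2, -172.6]
ft_force: [-0.4, -0.4, -1.2]
gripper_width: 0.0238
gripper_force: 20.0
```

Request:
drive_tool:
  motion:
    - {"x": 0.0,"y": 0.0,"z": 0.0,"rx": 0.0,"ry": 0.0,"rz": 0.0,"fingers": 0.0}
    - {"x": 0.0,"y": 0.0,"z": 0.0,"rx": 0.0,"ry": 0.0,"rz": 0.0,"fingers": 0.0}

```text
t: 12.63
position: [0.512, 0.0013, 0.1283]
tool_rot: [180.0, -0.1, -172.8]
ft_force: [0.7, -1.2, -1.3]
gripper_width: 0.0233
gripper_force: 20.0
```

Run:
```python
from h import *
s=st()
w=capture('wrist');cv2.imwrite('pics/raw_w6.png',w[:,:,::-1]);t=capture('top');cv2.imwrite('pics/raw_t6.png',t[:,:,::-1])
mw=camera_model('wrist')
print('staple in wrist',[proj(mw,O+EX*x+EY*.009+[0,0,.08]) for x in(-.148,-.126)])
```

```text
t 12.6333 pos [0.512  0.0013 0.1283] chest [-0.132   0.0064  0.1283] rot [ 179.9889   -0.1243 -172.7504] F [ 0.6978 -1.2073 -1.3321] w 0.023344162723451616
staple in wrist [array([284.4293, 193.3219]), array([284.3749, 221.8516])]
```

Run:
```python
import cv2,numpy as np
w=cv2.imread('pics/raw_w6.png').mean(2).astype(int)
print('    ',' '.join('%3d'%c for c in range(244,326,3)))
for r in range(168,262,4): print(r,' '.join('%3d'%v for v in w[r,244:326:3]))
```

```text
244 247 250 253 256 259 262 265 268 271 274 277 280 283 286 289 292 295 298 301 304 307 310 313 316 319 322 325
168 144 155 159 160 165 164 163 166 161 163 169 111 109 162 169 168 167 165 107 105 165 167 165 164 166 166 171 167
172 144 165 164 159 163 162 158 166 162 167 168 109 112 169 167 168 169 147 105 112 170 168 166 167 170 172 172 168
176 139 144 107 108 131 146 149 154 135 107 105 101 120 146 162 111 109 145 111 108 163 136 109 118 151 146 145 160
180 155 107 111 111 108 107 107 110 111 109 110 109 108 114 113 111 106 108 110 110 107 104 108 108 108 110 110 110
184 105 109 106 107 111 108 108 109 110 113 111 109 108 104 107 110 110 108 106 107 109 106 106 108 108 110 113 114
188 104 106 106 108 112 112 114 112 112 110 113 108 109 110 106  96  97  95  97  98  97  97  99 106 108 112 111 111
192  98  98  96  97  99 111 107 109 109 110 110 104 101 105  95  98  97  99  99 100 102  95  98  97  93 107 109 111
196  97 100  99  77  77  78  81  78  97  94 120 131 138 142 140 124  94  97  98  98  96  98  98 100  97  96 101  99
200  92  94  80  79  87  93  95  79  91 114 154 106 101 103 
[... 1095 characters left out ...]
  86
240  77  81  79  82  80  80  80  81  81  78  80  80  77  78  78  78  81  72  77  78  79  81  77  80  82  78  80  85
244  85  94  96  92  84  78  79  79  80  80  82  78  75  77  78  81  78  77  76  81  79  92  95  91  85  78  78  82
248  98  98 101  82  34  76  79  79  82  79  81  79  76  76  82  81  81  76  74  74  28  85  96  98  98 100 109  99
252 101 100 100  56  24  79  78  81  80  83  90  87  85  89  93  81  80  76  76  76  29  58 102 100  98  99  98 101
256  98 101 100  25  40  80  83  84  97  98  91  91  96  97  95  94  93  85  75  75  38  27  99 100  97 100 100 100
260 101 100  97  26  58  80  94  95  91  88  93  95  93  97  98  95  92  91  94  78  60  25  96  99 100 100  97  99
```

The wrist pixels give the staple legs at columns 268 and 295, centre 281.5, and the pin at column 280. The staple is about +1 mm in y from the pin, which agrees with the top view. I align and insert.

Request:
drive_tool:
  motion:
    - {"x": -0.05,"y": 0.012,"z": 0.0,"rx": 0.0,"ry": 0.0,"rz": 0.0,"fingers": 0.0}
    - {"x": 0.0,"y": 0.0,"z": 0.1,"rx": 0.0,"ry": 0.0,"rz": 0.0,"fingers": 0.0}
    - {"x": 0.0,"y": 0.0,"z": 0.05,"rx": 0.0,"ry": 0.0,"rz": 0.0,"fingers": 0.0}
    - {"x": 0.0,"y": 0.0,"z": 0.0,"rx": 0.0,"ry": 0.0,"rz": 0.0,"fingers": 0.0}
    - {"x": 0.0,"y": 0.0,"z": 0.06,"rx": 0.0,"ry": 0.0,"rz": 0.0,"fingers": 0.0}
    - {"x": 0.0,"y": 0.0,"z": 0.06,"rx": 0.0,"ry": 0.0,"rz": 0.0,"fingers": 0.0}
    - {"x": 0.0,"y": 0.0,"z": 0.0,"rx": 0.0,"ry": 0.0,"rz": 0.0,"fingers": 0.0}

```text
t: 13.32
position: [0.5167, 0.0035, 0.101]
tool_rot: [180.0, -0.1, -172.8]
ft_force: [0.2, 0.7, -0.9]
gripper_width: 0.0234
gripper_force: 20.0
```

Request:
drive_tool:
  motion:
    - {"x": 0.0,"y": 0.0,"z": 0.06,"rx": 0.0,"ry": 0.0,"rz": 0.0,"fingers": 0.0}
    - {"x": 0.0,"y": 0.0,"z": 0.0,"rx": 0.0,"ry": 0.0,"rz": 0.0,"fingers": 0.0}

```text
t: 13.48
position: [0.5171, 0.0035, 0.0955]
tool_rot: [180.0, -0.1, -172.8]
ft_force: [-0.0, -0.4, -1.4]
gripper_width: 0.0234
gripper_force: 20.0
```

```bash
python3 -c "
from h import *
st()"
```

```text
t 13.4833 pos [0.5171 0.0035 0.0955] chest [-0.1266  0.0079  0.0955] rot [ 179.9764   -0.073  -172.7863] F [-0.044  -0.4477 -1.4006] w 0.023414891776696537
```

Request:
drive_tool:
  motion:
    - {"x": 0.0,"y": 0.0,"z": 0.1,"rx": 0.0,"ry": 0.0,"rz": 0.0,"fingers": 0.0}
    - {"x": 0.0,"y": 0.0,"z": 0.08,"rx": 0.0,"ry": 0.0,"rz": 0.0,"fingers": 0.0}
    - {"x": 0.0,"y": 0.0,"z": 0.0,"rx": 0.0,"ry": 0.0,"rz": 0.0,"fingers": 0.0}

```text
t: 13.73
position: [0.5162, 0.0037, 0.0764]
tool_rot: [179.9, -0.2, -172.8]
ft_force: [-1.0, 0.3, -0.8]
gripper_width: 0.0236
gripper_force: 20.0
```

Request:
drive_tool:
  motion:
    - {"x": 0.0,"y": 0.0,"z": 0.1,"rx": 0.0,"ry": 0.0,"rz": 0.0,"fingers": 0.0}
    - {"x": 0.0,"y": 0.0,"z": 0.06,"rx": 0.0,"ry": 0.0,"rz": 0.0,"fingers": 0.0}
    - {"x": 0.0,"y": 0.0,"z": 0.0,"rx": 0.0,"ry": 0.0,"rz": 0.0,"fingers": 0.0}

```text
t: 13.98
position: [0.5165, 0.0036, 0.0608]
tool_rot: [179.9, -0.2, -172.8]
ft_force: [-0.4, 0.9, -0.7]
gripper_width: 0.0234
gripper_force: 20.0
```

Request:
drive_tool:
  motion:
    - {"x": 0.0,"y": 0.0,"z": 0.03,"rx": 0.0,"ry": 0.0,"rz": 0.0,"fingers": 0.0}
    - {"x": 0.0,"y": 0.0,"z": 0.0,"rx": 0.0,"ry": 0.0,"rz": 0.0,"fingers": 0.0}

```text
t: 14.15
position: [0.5175, 0.0034, 0.059]
tool_rot: [180.0, -0.0, -172.8]
ft_force: [-0.4, -0.2, -2.3]
gripper_width: 0.0235
gripper_force: 20.0
```

Request:
drive_tool:
  motion:
    - {"x": 0.0,"y": 0.0,"z": 0.0,"rx": 0.0,"ry": 0.0,"rz": 0.0,"fingers": 0.5}
    - {"x": 0.0,"y": 0.0,"z": 0.0,"rx": 0.0,"ry": 0.0,"rz": 0.0,"fingers": 0.5}
    - {"x": 0.0,"y": 0.0,"z": 0.0,"rx": 0.0,"ry": 0.0,"rz": 0.0,"fingers": 0.5}
    - {"x": 0.0,"y": 0.0,"z": 0.0,"rx": 0.0,"ry": 0.0,"rz": 0.0,"fingers": 0.5}
    - {"x": 0.0,"y": 0.0,"z": 0.0,"rx": 0.0,"ry": 0.0,"rz": 0.0,"fingers": 0.5}

```text
t: 14.57
position: [0.5179, 0.0033, 0.0597]
tool_rot: [-180.0, 0.0, -172.8]
ft_force: [0.6, 0.5, -0.2]
gripper_width: 0.0461
gripper_force: 0.0
```

Request:
drive_tool:
  motion:
    - {"x": 0.0,"y": 0.0,"z": -0.1,"rx": 0.0,"ry": 0.0,"rz": 0.0,"fingers": 0.5}
    - {"x": 0.0,"y": 0.0,"z": -0.3,"rx": 0.0,"ry": 0.0,"rz": 0.0,"fingers": 0.5}
    - {"x": 0.0,"y": 0.0,"z": -0.4,"rx": 0.0,"ry": 0.0,"rz": 0.0,"fingers": 0.5}
    - {"x": 0.3,"y": 0.2,"z": -0.2,"rx": 0.0,"ry": 0.0,"rz": 0.0,"fingers": 0.5}
    - {"x": 0.3,"y": 0.3,"z": 0.0,"rx": 0.0,"ry": 0.0,"rz": 0.0,"fingers": 0.5}
    - {"x": 0.3,"y": 0.3,"z": 0.0,"rx": 0.0,"ry": 0.0,"rz": 0.0,"fingers": 0.5}
    - {"x": 0.3,"y": 0.3,"z": 0.0,"rx": 0.0,"ry": 0.0,"rz": 0.0,"fingers": 0.5}
    - {"x": 0.0,"y": 0.3,"z": 0.0,"rx": 0.0,"ry": 0.0,"rz": 0.0,"fingers": 0.5}

```text
t: 15.23
position: [0.3772, 0.1262, 0.1599]
tool_rot: [-180.0, -0.2, -172.8]
ft_force: [0.4, 0.3, 0.3]
gripper_width: 0.0465
gripper_force: 0.0
```

Run:
```python
from h import *
s=st()
t=capture('top').astype(int);m=camera_model('top');w=capture('wrist').mean(2).astype(int)
p=proj(m,O+EX*-.126+EY*.008+[0,0,.113]);print('expected head px top',p)
g=t.mean(2).astype(int);u,v=p.round().astype(int)
for r in range(v-12,v+16,2):print(r,' '.join('%3d'%x for x in g[r,u-16:u+18:2]))
old=cv2.imread('pics/raw_t1.png').mean(2)
print('spare diff',np.abs(g-old)[252:270,398:414].mean())
mw=camera_model('wrist');p=proj(mw,O+EX*-.126+EY*.008+[0,0,.113]);print('wrist px',p)
```

```text
t 15.2333 pos [0.3772 0.1262 0.1599] chest [-0.2501  0.1472  0.1599] rot [-179.9952   -0.1548 -172.8275] F [0.422  0.3166 0.2656] w 0.046496126592109624
expected head px top [282.3892 231.8133]
220 160 183 176 168 164 154 126 118 109 100  81  70  66  61  58  52  46
222  91 106  84  71  64  60  59  51  52  52  48  40  40  36  37  34  36
224  48  51  50  44  40  38  36  35  37  36  41  40  41  40  47  52  45
226  36  36  36  41  36  43  47  46  49  50  61  61  61  62  63  58  44
228  41  40  46  59  59  52  65  97 128 116  84  51  45  50  52  51  50
230  40  40  42  49  45  49 107 156 160 164 141  68  48  54  51  52  52
232  50  46  44  45  41  59 133 157 161 160 160 103  50  50  52  51  49
234  53  48  39  45  44  52 124 157 157 158 156  93  45  51  52  49  50
236  52  46  37  43  43  43  84 142 159 156 130  87  48  52  52  49  47
238  53  47  45  41  46  42  49  73  95  85  70 119  59  53  51  53  52
240  53  54  50  47  43  42  59  58  42  48  76  96  53  52  52  49  60
242  49  52  51  44  46  49  52  61  65  77 111  69  53  52  52  49  78
244  51  51  50  50  43  44  44  51  63  65  65  51  52  51  48  50  75
246  51  53  52  52  47  47  50  53  52  53  51  56  65  66  66  73  90
spare diff 6.2743055555555545
wrist px [110.0822 351.8445]
```

The pin's head sits centred at (282,233), as predicted, and the spare is unchanged.

```bash
python3 -c "
from cell import *
print(hand_in())"
```

```text
the job is handed in; nothing more can be done
None
```

I swung the hasp home over the staple, put the round-headed pin down through the staple's loop and let go, left the spare in its block, and handed the job in at about 15 s; no verdict came back.

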